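# Make up the extraction kit and the pH kit in two wire racks

## Task

Make up two bench kits from the stock on the bench: the extraction kit in the blue rack is the aluminium soil tin, the amber bottle and the white-capped sample pot; the pH kit in the green rack is the orange-capped and the blue-capped buffer bottle. Stand each item upright on the floor of a cell of its own (any cell of the right rack will do), setting it down rather than dropping it. Leave the red-capped jar, the flask and the foil pan where they are.

Things in the scene. Friction and masses are not known exactly. Their poses are not given: they have to be found in the camera images.
- rack_blue: wire rack coated in bright blue, fixed to the bench: 226 mm long (its y axis), 78 mm wide (its x axis), wires 4 mm thick. Three square cells in one row, 70 mm clear inside, centred at y = -74, 0 and +74 mm on its long axis. Its origin is the centre of its underside, on the bench; the floor of the cells is 7 mm above the bench and the top of the rim and of the cross wires between the cells 30 mm above the bench. z is up. Rack of the extraction kit.
- rack_green: wire rack coated in bright green, fixed to the bench: 226 mm long (its y axis), 78 mm wide (its x axis), wires 4 mm thick. Three square cells in one row, 70 mm clear inside, centred at y = -74, 0 and +74 mm on its long axis. Its origin is the centre of its underside, on the bench; the floor of the cells is 7 mm above the bench and the top of the rim and of the cross wires between the cells 30 mm above the bench. z is up. Rack of the pH kit.
- tin_mid (a point): round aluminium soil tin with its slip lid on, bare grey metal, 54 mm diameter at the lid and 52 mm below, 52 mm high, 40 to 85 g. Loose, standing upright at the start. The point is on its axis half-way up (26 mm above its base); z is up when it stands.
- amber_mid (a point): amber (brown) glass bottle with a paper label and a black cap: straight body 48 mm diameter up to 64 mm, cap 30 mm diameter, 90 mm high over all, 110 to 230 g. Loose, standing upright at the start. The point is on its axis half-way up (45 mm above its base); z is up when it stands.
- pot_mid (a point): short pale clear-plastic sample pot with a wide white cap: 44 mm diameter, cap 45 mm, 72 mm high, 35 to 70 g. Loose, standing upright at the start. The point is on its axis half-way up (36 mm above its base); z is up when it stands.
- buf_orange_mid (a point): white plastic buffer bottle with an orange cap: straight body 46 mm diameter up to 64 mm, cap 30 mm diameter, 88 mm high over all, 80 to 170 g. Loose, standing upright at the start. The point is on its axis half-way up (44 mm above its base); z is up when it stands.
- buf_blue_mid (a point): white plastic buffer bottle with a blue cap, otherwise the same as the orange-capped one: body 46 mm diameter up to 64 mm, cap 30 mm diameter, 88 mm high over all, 80 to 170 g. Loose, standing upright at the start. The point is on its axis half-way up (44 mm above its base); z is up when it stands.
- jar_mid (a point): tall white jar with a wide red cap and paper label, 62 mm diameter, 128 mm high; not part of the kits. Loose, standing upright at the start. The point is on its axis half-way up (64 mm above its base); z is up when it stands.
- flask_mid (a point): clear glass volumetric flask with a white stopper, bulb 62 mm diameter, thin neck, 170 mm high; not part of the kits. Loose, standing upright at the start. The point is on its axis half-way up (85 mm above its base); z is up when it stands.
- pan_mid (a point): empty square aluminium foil pan, 86 mm over its rim, 32 mm high; not part of the kits. Loose. The point is at its centre half-way up (16 mm above its base).
There are look-alikes about, which are no part of the job. What is shaped like the part that bears buf_orange_mid but turquoise is not meant. What is shaped like the part that bears pot_mid but yellow is not meant.

How it is judged (in metres and radians):
At the end, for the whole second after the job is handed in: Tin, amber bottle and pot in the blue rack, both buffer bottles in the green: each upright within 0.12 rad, on the cell floor (height within 5 mm), within 22 mm of the rack's long axis and 95 mm of its middle along it (so each in its own cell), at rest below 0.01 m/s (x of tin_mid in the frame of rack_blue between -0.022 and 0.022 m and y of tin_mid in the frame of rack_blue between -0.095 and 0.095 m and z of tin_mid in the frame of rack_blue between 0.028 and 0.038 m and angle between each of tin_mid, amber_mid, pot_mid, buf_orange_mid, buf_blue_mid's own z axis and vertical below 0.12 rad and linear speed of each of tin, amber, pot, buf_orange, buf_blue below 0.01 m/s and x of amber_mid in the frame of rack_blue between -0.022 and 0.022 m and y of amber_mid in the frame of rack_blue between -0.095 and 0.095 m and z of amber_mid in the frame of rack_blue between 0.047 and 0.057 m and x of pot_mid in the frame of rack_blue between -0.022 and 0.022 m and y of pot_mid in the frame of rack_blue between -0.095 and 0.095 m and z of pot_mid in the frame of rack_blue between 0.038 and 0.048 m and x of buf_orange_mid in the frame of rack_green between -0.022 and 0.022 m and y of buf_orange_mid in the frame of rack_green between -0.095 and 0.095 m and z of buf_orange_mid in the frame of rack_green between 0.046 and 0.056 m and x of buf_blue_mid in the frame of rack_green between -0.022 and 0.022 m and y of buf_blue_mid in the frame of rack_green between -0.095 and 0.095 m and z of buf_blue_mid in the frame of rack_green between 0.046 and 0.056 m); the robot touches nothing.
It fails at once if a stock item is dropped (more than 0.7 m/s with no finger on it) ((linear speed of tin above 0.7 m/s and contact force between tin and the fingers below 0.05 N) or (linear speed of amber above 0.7 m/s and contact force between amber and the fingers below 0.05 N) or (linear speed of pot above 0.7 m/s and contact force between pot and the fingers below 0.05 N) or (linear speed of buf_orange above 0.7 m/s and contact force between buf_orange and the fingers below 0.05 N) or (linear speed of buf_blue above 0.7 m/s and contact force between buf_blue and the fingers below 0.05 N)).
It fails at once if the red-capped jar, the flask or the foil pan is shifted by more than 25 mm or tipped (distance of any of jar_mid, flask_mid, pan_mid from where it was at the start of the episode above 0.025 m or angle between any of jar_mid, flask_mid, pan_mid's own z axis and vertical above 0.4 rad).
It also fails if it takes over 122 s, if anything falls off the work surface, if the arm or the gripper's body presses on something with over 40 N, if the wrist force passes 120 N, or if a joint passes its speed limit or range.

## Robot

A 7-joint arm with a two-finger parallel gripper is mounted at the origin on the work surface. World frame = base frame: x ahead of the robot, y to its left, z up, the work surface at z = 0. Lengths are in m, angles in degrees, forces in N, time in s.
With the tool pointing down it reaches from about 0.4 to 0.9 m from the base axis. Payload 5.5 kg.
Tool frame: the origin (TCP) lies at the very end of the fingers, on their centre line; the grasp point (between the pads) lies 19 mm behind it; z points along the fingers, y is the line along which they close (so a half turn about z gives the same grasp; the last joint's range is limited). The gripper opens to 85 mm and grips with 20 to 120 N. Pads are 22 mm wide; open, the fingers measure 114 mm over their backs; the gripper's body (76 mm by 85 mm) begins 54 mm behind the grasp point. The pads swing forward as they close: fully open they stand 13 mm farther back than shut.
Start: joints at [-51.44, 28.699, -24.465, 88.831, 12.651, 65.22, -12.049], TCP at [0.259, 0.596, 0.231] pointing down, gripper open.
Joint ranges: [-164.97, 164.97], [-17.58, 116.51], [-87.97, 89.64], [11.32, 138.91], [-80.73, 260.73], [10.89, 115.49], [-147.41, 147.41]. Speed limits (degrees/s): [147.25, 147.25, 180, 180, 180, 180, 180].

## Interface

Orientations are given as a 3x3 rotation matrix whose columns are the frame's x, y, z axes.
In Python, from cell import manip gives the robot as it stands.
- The arm moves only by the shell command python3 -m handwheel 'ROWS'. ROWS is JSON, a list of rows, each an object with "delta_pos": the shift along the tool's x, y, z each as a share of 0.04 m, from -1 to 1, a list of three; "dr": the turn, a rotation vector about the tool's x, y, z each as a share of 6 degrees, from -1 to 1, a list of three; "grip": the gripper's target within -1 to 1 (fully open at 1, half-way at 0, shut at -1). A call has 1 to 20 rows; each row shifts and turns the commanded pose from where the row before left it, along the tool's axes as they then stand; what a row does not reach is not made up. A row lasts 1/10 s, in which the tool goes at most 50 mm and 8.59 degrees, less where a joint would pass 70% of its speed; a pose out of reach is approached as far as the arm can. A call with a number of a shift or a turn outside -1 to 1 is refused whole. A call with a gripper value outside its range is refused whole. The fingers move at their own pace and stop on an object; the grip force is fixed at half the most. Time passes only in rows, so rows that do not move let the fingers close. It gives the time, the measured TCP pose, the force, the opening and the grip force at its end, in the units of the state.
- manip.get_obs(): the state, without advancing time (a new reading comes with each control period).
- manip.camera(name): name is "scene" or "top" or "wrist"; returns the picture (480x640x3 uint8, red, green, blue); there is no depth.
- manip.camera_params(name): a dict with "camera_matrix" (3x3 intrinsics, pixels), "cam_to_world" (4x4, takes a point from camera to world coordinates); the wrist camera has in their place "T_tool_cam" (4x4, takes a point from camera to tool coordinates, whose origin is the TCP and whose axes are the flange's). Camera axes: x right, y up, looking along -z (the intrinsics and any distortion apply to the point x, -y, -z); pixel columns grow to the right and rows downward; lengths in m; the calibration is good to about 2 mm. A picture is of the moment at which its call begins: read the wrist's pose just before it. camera_params takes no time and is no camera call.
- manip.close_job(): hands the job in; it is judged then, once.
Trained networks look in the newest picture that a camera, given by its name, has taken for a name from the list of things; names that differ only in an ending like _2 or _b are one class to them, and where a whole thing is asked for, a point or a joint stands for the part that bears it (a point fixed in the world has none). Each returns a list of dicts, best first, with "score" (0 to 1); they miss things now and then, are a little off and sometimes report something else, mostly with a low value. They report only what shows in the picture. A call takes as long as a camera call. They do not tell look-alikes from the thing itself.
- manip.look_for(camera, target): "xyz" ([x, y, z] in m, in world coordinates, good to about 4 mm: the middle of the surface that is visible of it).
- manip.spot_point(camera, target): "xyz" ([x, y, z] in m, in world coordinates, good to about 4 mm: a listed point, or the origin of a listed thing).
The state is a dict: "clock": time; "joints": joint angles; "joint_vel": joint speeds; "effort": joint torques, N m; "tool_pos": TCP position; "orientation": TCP orientation; "wrist_force": force on the tool from outside, world axes, zero at the start; "ft_torque": the same for the moment, N m; "finger_gap": opening from 0.0 (shut) to 1.0 (fully open); "gripper_force": force on a finger pad.
Only numpy, scipy, OpenCV 4.12 (cv2) and the standard library are available. Lean on these libraries where they do the work, as an engineer would, in place of code of your own. Each camera call takes 0.05 s, during which the arm holds its last target. There are 200 camera calls.

## Working session

There is one attempt and no reset: what is moved stays moved. The work goes in short steps, Python scripts to look and compute and a shell command to move; the robot and the scene stay as the last step left them, time stands still between calls to the robot, and variables do not carry over. Pictures are saved under pics/ and viewed, at most 14 in all, crops included, and the job is handed in when it is done.

```bash
ls; mkdir -p pics
cat > h.py <<'E'
from cell import manip
import numpy as np, cv2
def snap(c,n):
    im=manip.camera(c); cv2.imwrite(f'pics/{n}.png',im[:,:,::-1]); return im
def proj(c,p):
    q=manip.camera_params(c); T=np.linalg.inv(q['cam_to_world']); x=T[:3,:3]@np.array(p)+T[:3,3]
    u=q['camera_matrix']@np.array([x[0],-x[1],-x[2]]); return u[:2]/u[2]
def unproj(c,uv,z):
    q=manip.camera_params(c); T=np.array(q['cam_to_world']); r=np.linalg.inv(q['camera_matrix'])@np.array([uv[0],uv[1],1.])
    d=T[:3,:3]@np.array([r[0],-r[1],-r[2]]); return T[:3,3]+d*(z-T[2,3])/d[2]
E
python3 - <<'E'
from h import *
np.set_printoptions(precision=3,suppress=True)
for c in('top','scene'):
    snap(c,c+'0'); q=manip.camera_params(c); print(c,{k:np.round(v,3).tolist() if not isinstance(v,str) else v for k,v in q.items()})
    for t in 'rack_blue rack_green tin_mid amber_mid pot_mid buf_orange_mid buf_blue_mid jar_mid flask_mid pan_mid'.split():
        for r in manip.spot_point(c,t)[:4]: print(t,np.round(r['xyz'],3),round(r['score'],2),proj(c,r['xyz']).round())
o=manip.get_obs(); print(o)
E
```

```text
pics
top {'camera_matrix': [[520.694, 0.0, 320.695], [0.0, 520.694, 234.746], [0.0, 0.0, 1.0]], 'cam_to_world': [[-0.009, 0.994, -0.11, 0.361], [-1.0, -0.009, 0.004, -0.004], [0.003, 0.11, 0.994, 1.299], [0.0, 0.0, 0.0, 1.0]]}
rack_blue [0.476 0.004 0.032] 0.64 [315. 245.]
rack_blue [ 0.617 -0.163 -0.001] 0.63 [381. 190.]
rack_green [ 0.593  0.178 -0.002] 0.95 [247. 201.]
tin_mid [ 0.42  -0.123  0.026] 0.67 [368. 268.]
amber_mid [0.409 0.237 0.042] 0.76 [219. 273.]
pot_mid [ 0.594  0.179 -0.003] 0.71 [246. 201.]
pot_mid [0.477 0.006 0.032] 0.53 [315. 245.]
buf_orange_mid [ 0.443 -0.235  0.044] 0.81 [415. 257.]
buf_orange_mid [ 0.452 -0.324  0.046] 0.58 [451. 254.]
buf_blue_mid [0.458 0.112 0.049] 0.78 [270. 252.]
jar_mid [ 0.659 -0.435  0.062] 0.87 [495. 168.]
jar_mid [ 0.445 -0.234  0.042] 0.68 [414. 257.]
flask_mid [0.642 0.385 0.088] 0.88 [154. 175.]
flask_mid [0.596 0.175 0.002] 0.63 [248. 199.]
pan_mid [0.475 0.403 0.016] 0.61 [154. 248.]
scene {'camera_matrix': [[447.72, 0.0, 320.579], [0.0, 447.72, 238.238], [0.0, 0.0, 1.0]], 'cam_to_world': [[-0.512, -0.655, 0.556, 1.032], [0
[... 483 characters left out ...]
id [ 0.658 -0.433  0.068] 0.84 [127. 217.]
flask_mid [0.64  0.38  0.083] 0.68 [480. 384.]
flask_mid [0.459 0.111 0.045] 0.2 [380. 259.]
{'clock': 1.1, 'joints': array([-51.439,  28.7  , -24.465,  88.832,  12.651,  65.219, -12.05 ]), 'joint_vel': array([-0.056, -0.129, -0.012, -0.012, -0.015, -0.013, -0.083]), 'effort': array([  0.001, -56.94 ,  -5.811, -28.133,   0.013,   0.002,  -0.   ]), 'tool_pos': array([0.259, 0.596, 0.231]), 'orientation': array([[-0.917,  0.398, -0.   ],
       [ 0.398,  0.917,  0.   ],
       [ 0.   ,  0.   , -1.   ]]), 'wrist_force': array([-0.044, -0.534,  0.381]), 'ft_torque': array([-0.031,  0.015, -0.05 ]), 'gripper_force': 0.0, 'finger_gap': 0.9972630391460551}
```

View pics/top0.png

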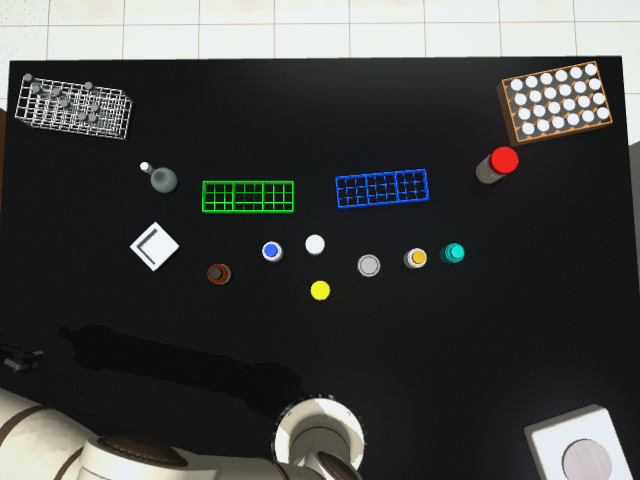

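View pics/scene0.png

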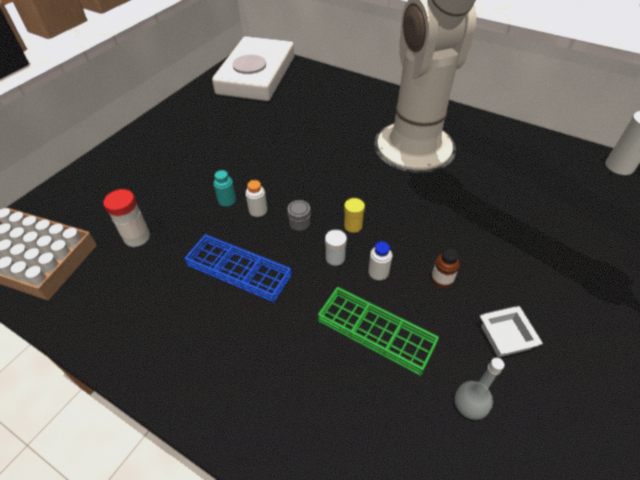

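The top view shows, left to right: amber bottle (219,273), blue-capped bottle (271,251), white pot (315,244), tin (369,265) and orange-capped bottle (417,257). The look-alikes are the yellow pot (320,290) and the turquoise bottle (454,253). The racks are at (248,197) for green and (382,188) for blue. The scene view agrees with this. Next I'll refine these positions and take one close crop.

Run:
```python
from h import *
np.set_printoptions(precision=3,suppress=True)
im=cv2.imread('pics/top0.png'); hsv=cv2.cvtColor(im,cv2.COLOR_BGR2HSV)
def rack(lo,hi,box,n):
    m=cv2.inRange(hsv,lo,hi); k=np.zeros_like(m); x0,y0,x1,y1=box; k[y0:y1,x0:x1]=m[y0:y1,x0:x1]
    pts=np.argwhere(k)[:,::-1]
    P=np.array([unproj('top',p,.028)[:2] for p in pts],np.float32)*1000
    r=cv2.minAreaRect(P); print(n,r)
rack((50,120,60),(70,255,255),(195,170,300,222),'green'); rack((100,120,60),(130,255,255),(325,160,440,215),'blue')
# caps: blob centroid at the cap-top height
for n,uv,h,rad in [('amber',(217,272),.09,7),('bblue',(271,250),.088,7),('pot',(315,244),.072,10),('tin',(369,265),.052,11),('orange',(418,257),.088,7)]:
    g=hsv.astype(int); 
    print(n,unproj('top',uv,h), [unproj('top',uv,h*.5)])
cv2.imwrite('pics/crop.png',cv2.resize(im[165:305,200:480],None,fx=2.85,fy=2.85,interpolation=cv2.INTER_CUBIC))
```

```text
green ((600.3417358398438, 170.6746063232422), (228.57296752929688, 80.41828918457031), 89.51948547363281)Traceback (most recent call last):
  File "<stdin>", line 9, in <module>
  File "<stdin>", line 7, in rack
  File "h.py", line 9, in unproj
    q=manip.camera_params(c); T=np.array(q['cam_to_world']); r=np.linalg.inv(q['camera_matrix'])@np.array([uv[0],uv[1],1.])
ValueError: time passes only in moves, steps and waits
```

```bash
sed -i 's/^def proj/import functools\nQ=functools.lru_cache(manip.camera_params)\ndef proj/; s/q=manip.camera_params(c)/q=Q(c)/' h.py
python3 - <<'E'
from h import *
np.set_printoptions(precision=3,suppress=True)
im=cv2.imread('pics/top0.png'); hsv=cv2.cvtColor(im,cv2.COLOR_BGR2HSV)
def mask(lo,hi,box):
    m=cv2.inRange(hsv,lo,hi); k=np.zeros_like(m); x0,y0,x1,y1=box; k[y0:y1,x0:x1]=m[y0:y1,x0:x1]
    return np.argwhere(k)[:,::-1]
for n,lo,hi,b in [('green',(50,120,60),(70,255,255),(195,170,300,222)),('blue',(100,120,60),(130,255,255),(325,160,440,215))]:
    P=np.array([unproj('top',p,.028)[:2] for p in mask(lo,hi,b)],np.float32)*1000
    print(n,cv2.minAreaRect(P))
for n,lo,hi,b,h in [('amber cap',(0,0,20),(180,130,90),(208,262,228,280),.09),('bblue',(105,120,80),(130,255,255),(258,238,285,264),.088),('pot',(0,0,170),(180,60,255),(300,230,330,260),.072),('tin',(0,0,70),(180,60,255),(355,250,385,282),.052),('orange',(8,120,100),(25,255,255),(405,245,430,270),.088)]:
    p=mask(lo,hi,b); c=(p.min(0)+p.max(0))/2; print(n,c,p.mean(0),np.ptp(p,axis=0),unproj('top',p.mean(0),h))
cv2.imwrite('pics/crop.png',cv2.resize(im[165:305,200:480],None,fx=2.85,fy=2.85,interpolation=cv2.INTER_CUBIC))
E
```

```text
green ((600.3417358398438, 170.6746063232422), (228.57296752929688, 80.41828918457031), 89.51948547363281)
blue ((616.601318359375, -161.74185180664062), (83.74256134033203, 228.89573669433594), 4.810701847076416)
amber cap [217.5 270.5] [215.916 270.109] [19 17] [0.415 0.235 0.09 ]
bblue [271. 250.] [270.667 250.045] [12 12] [0.461 0.108 0.088]
pot [314.5 244. ] [314.383 243.921] [17 18] [0.475 0.006 0.072]
tin [368.5 265. ] [368.434 265.151] [23 22] [ 0.425 -0.123  0.052]
orange [418. 257.] [418.272 256.956] [12 12] [ 0.441 -0.236  0.088]
```

View pics/crop.png

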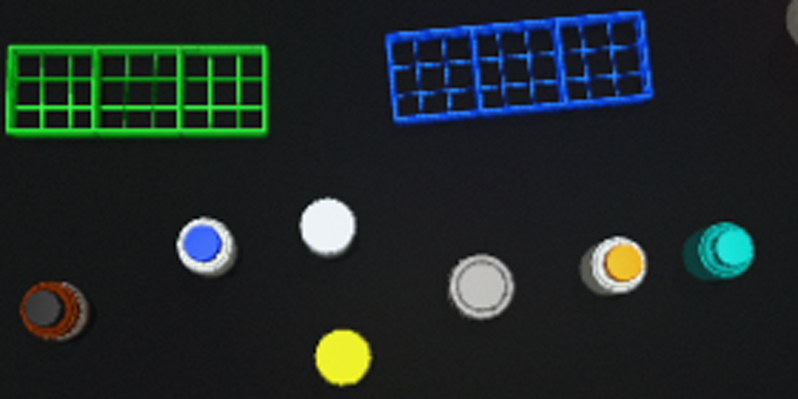

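The crop confirms the choice: blue cap (204,243), white pot (328,226), tin (481,287), orange cap (625,263), amber bottle (43,308). I'll take the amber bottle first. I turn the tool so it closes along world x, which makes tool x = world +y, tool y = world +x and tool z = down.

```bash
python3 -m handwheel '[{"delta_pos":[0,0,0],"dr":[0,0,1],"grip":1},{"delta_pos":[0,0,0],"dr":[0,0,1],"grip":1},{"delta_pos":[0,0,0],"dr":[0,0,1],"grip":1},{"delta_pos":[0,0,0],"dr":[0,0,1],"grip":1},{"delta_pos":[0,0,0],"dr":[0,0,1],"grip":1},{"delta_pos":[0,0,0],"dr":[0,0,1],"grip":1},{"delta_pos":[0,0,0],"dr":[0,0,1],"grip":1},{"delta_pos":[0,0,0],"dr":[0,0,1],"grip":1},{"delta_pos":[0,0,0],"dr":[0,0,1],"grip":1},{"delta_pos":[0,0,0],"dr":[0,0,1],"grip":1},{"delta_pos":[0,0,0],"dr":[0,0,1],"grip":1},{"delta_pos":[0,0,0],"dr":[0,0,0.09],"grip":1}]'
python3 -m handwheel '[{"delta_pos":[-0.9,0.375,0],"dr":[0,0,0],"grip":1},{"delta_pos":[-0.9,0.375,0],"dr":[0,0,0],"grip":1},{"delta_pos":[-0.9,0.375,0],"dr":[0,0,0],"grip":1},{"delta_pos":[-0.9,0.375,0],"dr":[0,0,0],"grip":1},{"delta_pos":[-0.9,0.375,0],"dr":[0,0,0],"grip":1},{"delta_pos":[-0.9,0.375,0],"dr":[0,0,0],"grip":1},{"delta_pos":[-0.9,0.375,0],"dr":[0,0,0],"grip":1},{"delta_pos":[-0.9,0.375,0],"dr":[0,0,0],"grip":1},{"delta_pos":[-0.9,0.375,0],"dr":[0,0,0],"grip":1},{"delta_pos":[-0.9,0.375,0],"dr":[0,0,0],"grip":1},{"delta_pos":[0,0,0],"dr":[0,0,0],"grip":1},{"delta_pos":[0,0,0],"dr":[0,0,0],"grip":1}]'
python3 -c "
from h import *
o=manip.get_obs();print(o['joints'].round(1),o['tool_pos'].round(4),o['orientation'].round(3))
snap('wrist','w0');o=manip.get_obs();print(Q('wrist'),manip.spot_point('wrist','amber_mid'))"
```

```text
clock: 2.3
tool_pos: [0.2588, 0.5963, 0.2314]
orientation: [[0.001, 1.0, 0.0], [1.0, -0.001, 0.0], [0.0, 0.0, -1.0]]
wrist_force: [-1.1, -0.2, 0.3]
finger_gap: 1.0
gripper_force: 0.0
clock: 3.5
tool_pos: [0.4093, 0.2355, 0.2316]
orientation: [[0.001, 1.0, 0.0], [1.0, -0.001, 0.0], [0.0, 0.0, -1.0]]
wrist_force: [-0.7, 1.4, -0.8]
finger_gap: 1.005
gripper_force: 0.0
[-31.8   8.7  -1.5 114.2   0.3  57.1 -33.5] [0.4093 0.2355 0.2316] [[ 0.001  1.     0.   ]
 [ 1.    -0.001  0.   ]
 [ 0.     0.    -1.   ]]
{'camera_matrix': array([[413.39517204,   0.        , 319.66830745],
       [  0.        , 413.39517204, 243.58655398],
       [  0.        ,   0.        ,   1.        ]]), 'T_tool_cam': array([[ 3.40359948e-04,  9.52122316e-01,  3.05717155e-01,
         7.82017638e-02],
       [ 9.99998410e-01,  2.11153009e-04, -1.77092744e-03,
         1.99144861e-04],
       [-1.75069263e-03,  3.05717272e-01, -9.52120730e-01,
        -1.41980550e-01],
       [ 0.00000000e+00,  0.00000000e+00,  0.00000000e+00,
         1.00000000e+00]])} [{'xyz': [0.4143, 0.2387, 0.0454], 'score': 0.92}]
```

View pics/w0.png

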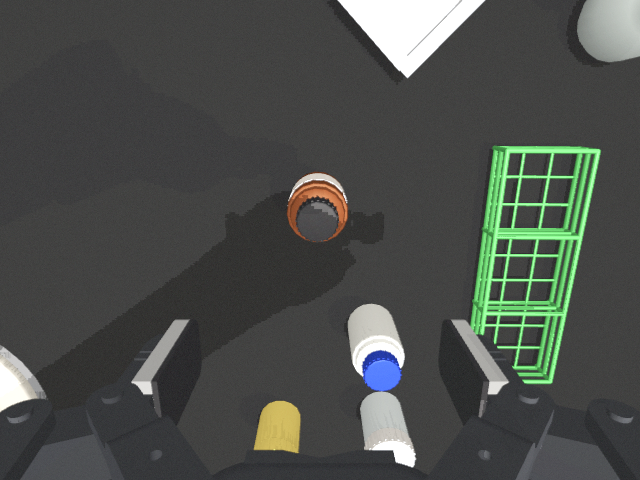

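Wrist view: the amber bottle's cap is at (318,220), which puts its axis near (0.411, 0.238), within 3 mm of the tool. Descending to grasp.

```bash
python3 -m handwheel '[{"delta_pos":[0.05,0.05,0.8],"dr":[0,0,0],"grip":1},{"delta_pos":[0,0,0.8],"dr":[0,0,0],"grip":1},{"delta_pos":[0,0,0.8],"dr":[0,0,0],"grip":1},{"delta_pos":[0,0,0.8],"dr":[0,0,0],"grip":1},{"delta_pos":[0,0,0.8],"dr":[0,0,0],"grip":1},{"delta_pos":[0,0,0.6],"dr":[0,0,0],"grip":1},{"delta_pos":[0,0,0.4],"dr":[0,0,0],"grip":1},{"delta_pos":[0,0,0],"dr":[0,0,0],"grip":1},{"delta_pos":[0,0,0],"dr":[0,0,0],"grip":-1},{"delta_pos":[0,0,0],"dr":[0,0,0],"grip":-1},{"delta_pos":[0,0,0],"dr":[0,0,0],"grip":-1},{"delta_pos":[0,0,0],"dr":[0,0,0],"grip":-1},{"delta_pos":[0,0,0],"dr":[0,0,0],"grip":-1},{"delta_pos":[0,0,0],"dr":[0,0,0],"grip":-1},{"delta_pos":[0,0,0],"dr":[0,0,0],"grip":-1},{"delta_pos":[0,0,0],"dr":[0,0,0],"grip":-1}]'
```

```text
clock: 5.2
tool_pos: [0.4114, 0.2391, 0.0327]
orientation: [[-0.0, 1.0, 0.002], [1.0, 0.0, 0.002], [0.002, 0.002, -1.0]]
wrist_force: [-2.3, -0.7, 5.9]
finger_gap: 0.547
gripper_force: 61.2
```

Gripped at 46.5 mm and 61 N. Lifting and carrying to the blue rack's +y cell at (0.612, -0.088).

```bash
python3 -m handwheel '[{"delta_pos":[0,0,-0.25],"dr":[0,0,0],"grip":-1},{"delta_pos":[0,0,-0.5],"dr":[0,0,0],"grip":-1},{"delta_pos":[0,0,-0.75],"dr":[0,0,0],"grip":-1},{"delta_pos":[0,0,-0.75],"dr":[0,0,0],"grip":-1},{"delta_pos":[0,0,-0.75],"dr":[0,0,0],"grip":-1},{"delta_pos":[0,0,-0.25],"dr":[0,0,0],"grip":-1},{"delta_pos":[-0.3,0.2,0],"dr":[0,0,0],"grip":-1},{"delta_pos":[-0.6,0.4,0],"dr":[0,0,0],"grip":-1},{"delta_pos":[-0.8,0.5,0],"dr":[0,0,0],"grip":-1},{"delta_pos":[-0.8,0.5,0],"dr":[0,0,0],"grip":-1},{"delta_pos":[-0.8,0.5,0],"dr":[0,0,0],"grip":-1},{"delta_pos":[-0.8,0.5,0],"dr":[0,0,0],"grip":-1},{"delta_pos":[-0.8,0.5,0],"dr":[0,0,0],"grip":-1},{"delta_pos":[-0.8,0.5,0],"dr":[0,0,0],"grip":-1},{"delta_pos":[-0.8,0.5,0],"dr":[0,0,0],"grip":-1},{"delta_pos":[-0.8,0.4,0],"dr":[0,0,0],"grip":-1},{"delta_pos":[-0.6,0.2,0],"dr":[0,0,0],"grip":-1},{"delta_pos":[-0.25,0,0],"dr":[0,0,0],"grip":-1},{"delta_pos":[0,0,0],"dr":[0,0,0],"grip":-1},{"delta_pos":[0,0,0],"dr":[0,0,0],"grip":-1}]'
python3 - <<'E'
from h import *
o=manip.get_obs();print(o['joints'].round(1),o['tool_pos'].round(4),o['gripper_force'])
snap('wrist','w1');snap('scene','s1')
for r in manip.spot_point('wrist','rack_blue')+manip.spot_point('wrist','amber_mid')+manip.spot_point('scene','rack_blue'):print(r)
E
```

```text
clock: 7.2
tool_pos: [0.5979, -0.0862, 0.1608]
orientation: [[-0.001, 1.0, -0.001], [1.0, 0.001, 0.001], [0.001, -0.001, -1.0]]
wrist_force: [0.8, 1.2, -1.6]
finger_gap: 0.548
gripper_force: 61.9
[-1.000e-01  2.650e+01  7.500e+00  1.002e+02 -4.300e+00  5.360e+01
  9.200e+00] [ 0.5979 -0.0862  0.1608] 61.89288854598999
{'xyz': [0.5993, -0.0877, 0.1708], 'score': 0.86}
{'xyz': [0.6157, -0.1622, -0.0046], 'score': 0.58}
```

View pics/w1.png

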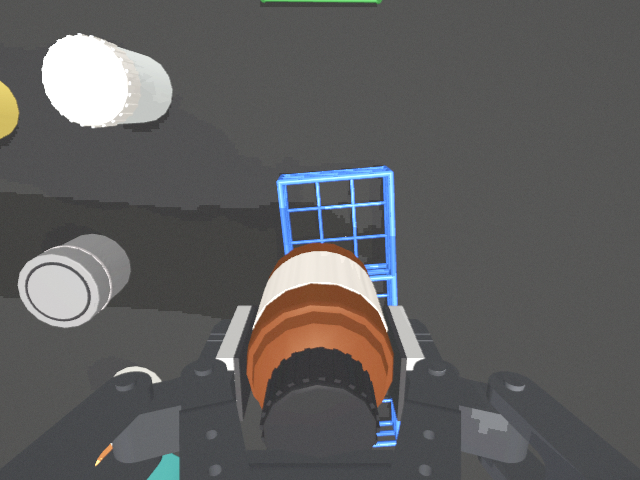

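Wrist view: the blue rack's end rim corners at (278,178) and (391,168) give an end midpoint of (0.608, -0.047), against (0.6085, -0.0495) expected. The rack pose is confirmed. I shift 13 mm in x and lower.

```bash
python3 -m handwheel '[{"delta_pos":[0,0.33,0],"dr":[0,0,0],"grip":-1},{"delta_pos":[-0.03,0,0.3],"dr":[0,0,0],"grip":-1},{"delta_pos":[0,0,0.6],"dr":[0,0,0],"grip":-1},{"delta_pos":[0,0,0.6],"dr":[0,0,0],"grip":-1},{"delta_pos":[0,0,0.6],"dr":[0,0,0],"grip":-1},{"delta_pos":[0,0,0.4],"dr":[0,0,0],"grip":-1},{"delta_pos":[0,0,0.3],"dr":[0,0,0],"grip":-1},{"delta_pos":[0,0,0.12],"dr":[0,0,0],"grip":-1},{"delta_pos":[0,0,0],"dr":[0,0,0],"grip":-1},{"delta_pos":[0,0,0],"dr":[0,0,0],"grip":-1}]'
python3 -m handwheel '[{"delta_pos":[0,0,0.05],"dr":[0,0,0],"grip":-1},{"delta_pos":[0,0,0],"dr":[0,0,0],"grip":-1}]'
```

```text
clock: 8.45
tool_pos: [0.6127, -0.0892, 0.0453]
orientation: [[0.0, 1.0, 0.002], [1.0, -0.0, -0.0], [-0.0, 0.002, -1.0]]
wrist_force: [0.2, -0.6, -2.7]
finger_gap: 0.544
gripper_force: 62.0
clock: 8.65
tool_pos: [0.6124, -0.0892, 0.0431]
orientation: [[0.0, 1.0, 0.001], [1.0, -0.0, -0.0], [-0.0, 0.001, -1.0]]
wrist_force: [0.3, 0.4, -1.8]
finger_gap: 0.548
gripper_force: 62.0
```

```bash
python3 -m handwheel '[{"delta_pos":[0,0,0.05],"dr":[0,0,0],"grip":-1},{"delta_pos":[0,0,0],"dr":[0,0,0],"grip":-1}]'
python3 -m handwheel '[{"delta_pos":[0,0,0.05],"dr":[0,0,0],"grip":-1},{"delta_pos":[0,0,0],"dr":[0,0,0],"grip":-1}]'
```

```text
clock: 8.85
tool_pos: [0.6118, -0.0891, 0.0405]
orientation: [[0.0, 1.0, -0.0], [1.0, -0.0, 0.0], [0.0, -0.0, -1.0]]
wrist_force: [0.3, 1.2, -1.5]
finger_gap: 0.545
gripper_force: 62.0
clock: 9.05
tool_pos: [0.6121, -0.0892, 0.0398]
orientation: [[0.0, 1.0, 0.0], [1.0, -0.0, 0.0], [0.0, 0.0, -1.0]]
wrist_force: [-3.8, 1.0, 8.9]
finger_gap: 0.542
gripper_force: 62.9
```

Contact came at the expected height, with the base 7 mm above the bench. Releasing, rising and moving over the pot.

```bash
python3 -m handwheel '[{"delta_pos":[0,0,0],"dr":[0,0,0],"grip":1},{"delta_pos":[0,0,0],"dr":[0,0,0],"grip":1},{"delta_pos":[0,0,0],"dr":[0,0,0],"grip":1},{"delta_pos":[0,0,0],"dr":[0,0,0],"grip":1},{"delta_pos":[0,0,0],"dr":[0,0,0],"grip":1},{"delta_pos":[0,0,-0.3],"dr":[0,0,0],"grip":1},{"delta_pos":[0,0,-0.7],"dr":[0,0,0],"grip":1},{"delta_pos":[0,0,-1],"dr":[0,0,0],"grip":1},{"delta_pos":[0,0,-1],"dr":[0,0,0],"grip":1},{"delta_pos":[0,0,-0.5],"dr":[0,0,0],"grip":1},{"delta_pos":[0.48,-0.68,0],"dr":[0,0,0],"grip":1},{"delta_pos":[0.48,-0.68,0],"dr":[0,0,0],"grip":1},{"delta_pos":[0.48,-0.68,0],"dr":[0,0,0],"grip":1},{"delta_pos":[0.48,-0.68,0],"dr":[0,0,0],"grip":1},{"delta_pos":[0.48,-0.68,0],"dr":[0,0,0],"grip":1},{"delta_pos":[0,0,0],"dr":[0,0,0],"grip":1},{"delta_pos":[0,0,0],"dr":[0,0,0],"grip":1}]'
python3 - <<'E'
from h import *
o=manip.get_obs();print(o['tool_pos'].round(4))
snap('wrist','w2');snap('scene','s2')
for r in manip.spot_point('wrist','pot_mid')+manip.spot_point('scene','amber_mid'):print(r)
E
```

```text
clock: 10.75
tool_pos: [0.4762, 0.0073, 0.1796]
orientation: [[-0.001, 1.0, 0.002], [1.0, 0.001, 0.0], [0.0, 0.002, -1.0]]
wrist_force: [0.5, -0.0, -0.9]
finger_gap: 1.0
gripper_force: 0.0
[0.4762 0.0073 0.1796]
{'xyz': [0.3669, -0.0064, 0.036], 'score': 0.6}
{'xyz': [0.6108, -0.0882, 0.054], 'score': 0.83}
```

View pics/s2.png

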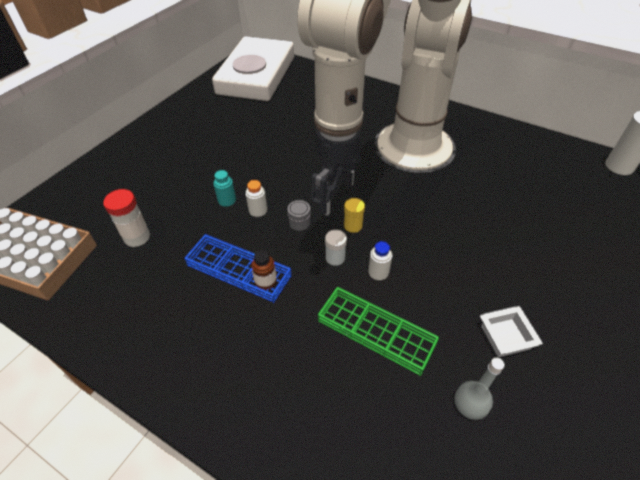

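The scene shows the amber bottle upright in the blue rack's near cell at (263,270). The tool is over the white pot (336,247), which two views put at (0.475, 0.006). Descending and gripping.

```bash
python3 -m handwheel '[{"delta_pos":[-0.03,-0.02,0.7],"dr":[0,0,0],"grip":1},{"delta_pos":[0,0,0.8],"dr":[0,0,0],"grip":1},{"delta_pos":[0,0,0.8],"dr":[0,0,0],"grip":1},{"delta_pos":[0,0,0.7],"dr":[0,0,0],"grip":1},{"delta_pos":[0,0,0.5],"dr":[0,0,0],"grip":1},{"delta_pos":[0,0,0.2],"dr":[0,0,0],"grip":1},{"delta_pos":[0,0,0],"dr":[0,0,0],"grip":1},{"delta_pos":[0,0,0],"dr":[0,0,0],"grip":-1},{"delta_pos":[0,0,0],"dr":[0,0,0],"grip":-1},{"delta_pos":[0,0,0],"dr":[0,0,0],"grip":-1},{"delta_pos":[0,0,0],"dr":[0,0,0],"grip":-1},{"delta_pos":[0,0,0],"dr":[0,0,0],"grip":-1},{"delta_pos":[0,0,0],"dr":[0,0,0],"grip":-1},{"delta_pos":[0,0,0],"dr":[0,0,0],"grip":-1}]'
```

```text
clock: 12.35
tool_pos: [0.4761, 0.0058, 0.0317]
orientation: [[0.0, 1.0, 0.002], [1.0, -0.0, 0.0], [0.0, 0.002, -1.0]]
wrist_force: [-0.9, 0.2, 5.0]
finger_gap: 0.513
gripper_force: 59.9
```

```bash
python3 -m handwheel '[{"delta_pos":[0,0,-0.25],"dr":[0,0,0],"grip":-1},{"delta_pos":[0,0,-0.7],"dr":[0,0,0],"grip":-1},{"delta_pos":[0,0,-0.8],"dr":[0,0,0],"grip":-1},{"delta_pos":[0,0,-0.8],"dr":[0,0,0],"grip":-1},{"delta_pos":[0,0,-0.7],"dr":[0,0,0],"grip":-1},{"delta_pos":[-0.4,0.35,0],"dr":[0,0,0],"grip":-1},{"delta_pos":[-0.7,0.6,0],"dr":[0,0,0],"grip":-1},{"delta_pos":[-0.8,0.7,0],"dr":[0,0,0],"grip":-1},{"delta_pos":[-0.8,0.7,0],"dr":[0,0,0],"grip":-1},{"delta_pos":[-0.7,0.6,0],"dr":[0,0,0],"grip":-1},{"delta_pos":[-0.5,0.4,0],"dr":[0,0,0],"grip":-1},{"delta_pos":[-0.3,0.2,0],"dr":[0,0,0],"grip":-1},{"delta_pos":[0,0,0],"dr":[0,0,0],"grip":-1},{"delta_pos":[0,0,0],"dr":[0,0,0],"grip":-1}]'
python3 -m handwheel '[{"delta_pos":[0,0,0.3],"dr":[0,0,0],"grip":-1},{"delta_pos":[0,0,0.6],"dr":[0,0,0],"grip":-1},{"delta_pos":[0,0,0.6],"dr":[0,0,0],"grip":-1},{"delta_pos":[0,0,0.6],"dr":[0,0,0],"grip":-1},{"delta_pos":[0,0,0.5],"dr":[0,0,0],"grip":-1},{"delta_pos":[0,0,0.25],"dr":[0,0,0],"grip":-1},{"delta_pos":[0,0,0],"dr":[0,0,0],"grip":-1},{"delta_pos":[0,0,0],"dr":[0,0,0],"grip":-1}]'
```

```text
clock: 13.75
tool_pos: [0.6162, -0.1611, 0.1604]
orientation: [[-0.0, 1.0, -0.001], [1.0, 0.0, 0.001], [0.001, -0.001, -1.0]]
wrist_force: [-0.1, -0.8, -0.8]
finger_gap: 0.513
gripper_force: 60.9
clock: 14.55
tool_pos: [0.6173, -0.1618, 0.0469]
orientation: [[-0.0, 1.0, 0.0], [1.0, 0.0, 0.0], [0.0, 0.0, -1.0]]
wrist_force: [0.8, -0.4, -1.2]
finger_gap: 0.51
gripper_force: 60.9
```

```bash
python3 -m handwheel '[{"delta_pos":[0,0,0.1],"dr":[0,0,0],"grip":-1},{"delta_pos":[0,0,0.05],"dr":[0,0,0],"grip":-1},{"delta_pos":[0,0,0],"dr":[0,0,0],"grip":-1}]'
python3 -m handwheel '[{"delta_pos":[0,0,0.04],"dr":[0,0,0],"grip":-1},{"delta_pos":[0,0,0],"dr":[0,0,0],"grip":-1}]'
python3 -m handwheel '[{"delta_pos":[0,0,0.03],"dr":[0,0,0],"grip":-1},{"delta_pos":[0,0,0],"dr":[0,0,0],"grip":-1}]'
```

```text
clock: 14.85
tool_pos: [0.6172, -0.1623, 0.0408]
orientation: [[0.0, 1.0, 0.0], [1.0, -0.0, 0.0], [0.0, 0.0, -1.0]]
wrist_force: [-0.5, 0.6, -0.6]
finger_gap: 0.51
gripper_force: 60.9
clock: 15.05
tool_pos: [0.6171, -0.1624, 0.0389]
orientation: [[0.0, 1.0, 0.0], [1.0, -0.0, -0.0], [-0.0, 0.0, -1.0]]
wrist_force: [0.7, -1.4, -0.2]
finger_gap: 0.512
gripper_force: 60.9
clock: 15.25
tool_pos: [0.6172, -0.1624, 0.0388]
orientation: [[0.0, 1.0, 0.0], [1.0, -0.0, 0.0], [0.0, 0.0, -1.0]]
wrist_force: [-2.8, 0.0, 6.9]
finger_gap: 0.514
gripper_force: 61.6
```

```bash
python3 -m handwheel '[{"delta_pos":[0,0,0],"dr":[0,0,0],"grip":1},{"delta_pos":[0,0,0],"dr":[0,0,0],"grip":1},{"delta_pos":[0,0,0],"dr":[0,0,0],"grip":1},{"delta_pos":[0,0,0],"dr":[0,0,0],"grip":1},{"delta_pos":[0,0,0],"dr":[0,0,0],"grip":1},{"delta_pos":[0,0,-0.3],"dr":[0,0,0],"grip":1},{"delta_pos":[0,0,-0.7],"dr":[0,0,0],"grip":1},{"delta_pos":[0,0,-1],"dr":[0,0,0],"grip":1},{"delta_pos":[0,0,-1],"dr":[0,0,0],"grip":1},{"delta_pos":[0,0,-0.5],"dr":[0,0,0],"grip":1},{"delta_pos":[0.2,-0.8,0],"dr":[0,0,0],"grip":1},{"delta_pos":[0.2,-0.8,0],"dr":[0,0,0],"grip":1},{"delta_pos":[0.2,-0.8,0],"dr":[0,0,0],"grip":1},{"delta_pos":[0.2,-0.8,0],"dr":[0,0,0],"grip":1},{"delta_pos":[0.2,-0.8,0],"dr":[0,0,0],"grip":1},{"delta_pos":[0,-0.8,0],"dr":[0,0,0],"grip":1},{"delta_pos":[0,0,0],"dr":[0,0,0],"grip":1},{"delta_pos":[0,0,0],"dr":[0,0,0],"grip":1}]'
python3 - <<'E'
from h import *
o=manip.get_obs();print(o['tool_pos'].round(4))
snap('wrist','w3');snap('scene','s3')
for r in manip.spot_point('wrist','tin_mid')+manip.spot_point('scene','pot_mid')+manip.spot_point('scene','tin_mid'):print(r)
E
```

```text
clock: 17.05
tool_pos: [0.4254, -0.1224, 0.1788]
orientation: [[0.001, 1.0, 0.002], [1.0, -0.001, -0.0], [-0.0, 0.002, -1.0]]
wrist_force: [-0.7, -0.1, 0.5]
finger_gap: 1.0
gripper_force: 0.0
[ 0.4254 -0.1224  0.1788]
{'xyz': [0.4192, -0.1216, 0.0267], 'score': 0.84}
{'xyz': [0.6131, -0.1547, 0.0432], 'score': 0.85}
{'xyz': [0.3641, -0.0068, 0.0346], 'score': 0.6}
{'xyz': [0.4207, -0.1216, 0.0288], 'score': 0.65}
```

View pics/w3.png

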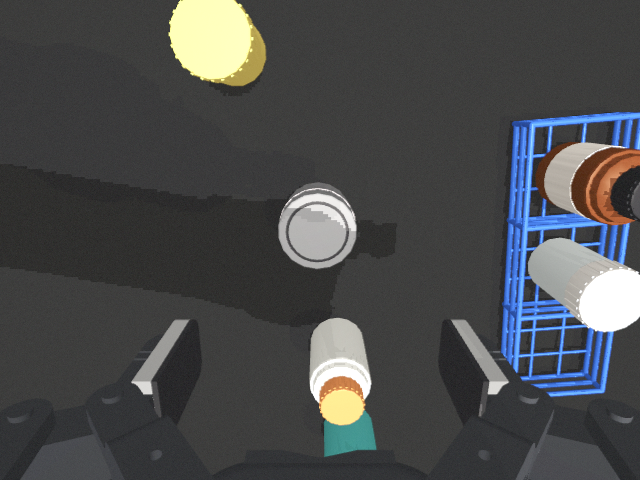

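Wrist view: the tin is at (317,230), under the tool. The amber bottle and the pot stand in their cells on the right. Descending and gripping.

```bash
python3 -m handwheel '[{"delta_pos":[0,-0.05,0.7],"dr":[0,0,0],"grip":1},{"delta_pos":[0,0,0.8],"dr":[0,0,0],"grip":1},{"delta_pos":[0,0,0.8],"dr":[0,0,0],"grip":1},{"delta_pos":[0,0,0.7],"dr":[0,0,0],"grip":1},{"delta_pos":[0,0,0.6],"dr":[0,0,0],"grip":1},{"delta_pos":[0,0,0.27],"dr":[0,0,0],"grip":1},{"delta_pos":[0,0,0],"dr":[0,0,0],"grip":1},{"delta_pos":[0,0,0],"dr":[0,0,0],"grip":-1},{"delta_pos":[0,0,0],"dr":[0,0,0],"grip":-1},{"delta_pos":[0,0,0],"dr":[0,0,0],"grip":-1},{"delta_pos":[0,0,0],"dr":[0,0,0],"grip":-1},{"delta_pos":[0,0,0],"dr":[0,0,0],"grip":-1},{"delta_pos":[0,0,0],"dr":[0,0,0],"grip":-1},{"delta_pos":[0,0,0],"dr":[0,0,0],"grip":-1}]'
```

```text
clock: 18.7
tool_pos: [0.4243, -0.1225, 0.0244]
orientation: [[0.0, 1.0, 0.003], [1.0, -0.0, -0.0], [-0.0, 0.003, -1.0]]
wrist_force: [-0.6, 0.2, 5.8]
finger_gap: 0.614
gripper_force: 61.6
```

```bash
python3 -m handwheel '[{"delta_pos":[0,0,-0.25],"dr":[0,0,0],"grip":-1},{"delta_pos":[0,0,-0.7],"dr":[0,0,0],"grip":-1},{"delta_pos":[0,0,-0.8],"dr":[0,0,0],"grip":-1},{"delta_pos":[0,0,-0.8],"dr":[0,0,0],"grip":-1},{"delta_pos":[0,0,-0.7],"dr":[0,0,0],"grip":-1},{"delta_pos":[-0.2,0.4,0],"dr":[0,0,0],"grip":-1},{"delta_pos":[-0.4,0.7,0],"dr":[0,0,0],"grip":-1},{"delta_pos":[-0.5,0.9,0],"dr":[0,0,0],"grip":-1},{"delta_pos":[-0.5,0.9,0],"dr":[0,0,0],"grip":-1},{"delta_pos":[-0.5,0.9,0],"dr":[0,0,0],"grip":-1},{"delta_pos":[-0.4,0.7,0],"dr":[0,0,0],"grip":-1},{"delta_pos":[-0.34,0.5,0],"dr":[0,0,0],"grip":-1},{"delta_pos":[0,0,0],"dr":[0,0,0],"grip":-1},{"delta_pos":[0,0,0],"dr":[0,0,0],"grip":-1}]'
python3 -m handwheel '[{"delta_pos":[0,0,0.3],"dr":[0,0,0],"grip":-1},{"delta_pos":[0,0,0.6],"dr":[0,0,0],"grip":-1},{"delta_pos":[0,0,0.6],"dr":[0,0,0],"grip":-1},{"delta_pos":[0,0,0.6],"dr":[0,0,0],"grip":-1},{"delta_pos":[0,0,0.5],"dr":[0,0,0],"grip":-1},{"delta_pos":[0,0,0.25],"dr":[0,0,0],"grip":-1},{"delta_pos":[0,0,0.1],"dr":[0,0,0],"grip":-1},{"delta_pos":[0,0,0],"dr":[0,0,0],"grip":-1}]'
python3 -m handwheel '[{"delta_pos":[0,0,0.05],"dr":[0,0,0],"grip":-1},{"delta_pos":[0,0,0],"dr":[0,0,0],"grip":-1}]'
```

```text
clock: 20.1
tool_pos: [0.6227, -0.236, 0.1534]
orientation: [[0.001, 1.0, -0.0], [1.0, -0.001, 0.0], [0.0, -0.0, -1.0]]
wrist_force: [-0.3, -0.6, -1.3]
finger_gap: 0.614
gripper_force: 63.0
clock: 20.9
tool_pos: [0.6228, -0.2356, 0.0348]
orientation: [[0.0, 1.0, -0.0], [1.0, -0.0, 0.0], [0.0, -0.0, -1.0]]
wrist_force: [0.2, 0.2, -0.4]
finger_gap: 0.613
gripper_force: 63.0
clock: 21.1
tool_pos: [0.6238, -0.2361, 0.0339]
orientation: [[0.0, 1.0, 0.002], [1.0, -0.0, -0.0], [-0.0, 0.002, -1.0]]
wrist_force: [-0.8, -0.4, -0.5]
finger_gap: 0.616
gripper_force: 63.0
```

```bash
python3 -m handwheel '[{"delta_pos":[0,0,0.04],"dr":[0,0,0],"grip":-1},{"delta_pos":[0,0,0],"dr":[0,0,0],"grip":-1}]'
python3 -m handwheel '[{"delta_pos":[0,0,0.04],"dr":[0,0,0],"grip":-1},{"delta_pos":[0,0,0],"dr":[0,0,0],"grip":-1}]'
```

```text
clock: 21.3
tool_pos: [0.6233, -0.236, 0.0316]
orientation: [[0.0, 1.0, 0.0], [1.0, -0.0, -0.0], [-0.0, 0.0, -1.0]]
wrist_force: [0.2, 0.9, -0.7]
finger_gap: 0.609
gripper_force: 63.0
clock: 21.5
tool_pos: [0.6233, -0.236, 0.0315]
orientation: [[0.0, 1.0, 0.0], [1.0, -0.0, 0.0], [0.0, 0.0, -1.0]]
wrist_force: [-4.6, 1.8, 9.9]
finger_gap: 0.614
gripper_force: 64.1
```

```bash
python3 -m handwheel '[{"delta_pos":[0,0,0],"dr":[0,0,0],"grip":1},{"delta_pos":[0,0,0],"dr":[0,0,0],"grip":1},{"delta_pos":[0,0,0],"dr":[0,0,0],"grip":1},{"delta_pos":[0,0,0],"dr":[0,0,0],"grip":1},{"delta_pos":[0,0,0],"dr":[0,0,0],"grip":1},{"delta_pos":[0,0,-0.3],"dr":[0,0,0],"grip":1},{"delta_pos":[0,0,-0.7],"dr":[0,0,0],"grip":1},{"delta_pos":[0,0,-1],"dr":[0,0,0],"grip":1},{"delta_pos":[0,0,-1],"dr":[0,0,0],"grip":1},{"delta_pos":[0,0,-0.7],"dr":[0,0,0],"grip":1},{"delta_pos":[0,-0.75,0],"dr":[0,0,0],"grip":1},{"delta_pos":[0,-0.75,0],"dr":[0,0,0],"grip":1},{"delta_pos":[0,-0.75,0],"dr":[0,0,0],"grip":1},{"delta_pos":[0,-0.75,0],"dr":[0,0,0],"grip":1},{"delta_pos":[0,-0.75,0],"dr":[0,0,0],"grip":1},{"delta_pos":[0,-0.75,0],"dr":[0,0,0],"grip":1},{"delta_pos":[0,0,0],"dr":[0,0,0],"grip":1},{"delta_pos":[0,0,0],"dr":[0,0,0],"grip":1}]'
python3 - <<'E'
from h import *
o=manip.get_obs();print(o['tool_pos'].round(4))
snap('wrist','w4')
for r in manip.spot_point('wrist','buf_orange_mid')+manip.spot_point('wrist','tin_mid'):print(r)
E
```

```text
clock: 23.3
tool_pos: [0.4434, -0.2362, 0.1788]
orientation: [[0.001, 1.0, 0.002], [1.0, -0.001, -0.0], [-0.0, 0.002, -1.0]]
wrist_force: [-0.2, -0.1, -0.2]
finger_gap: 0.999
gripper_force: 0.0
[ 0.4434 -0.2362  0.1788]
{'xyz': [0.4511, -0.3222, 0.0429], 'score': 0.86}
{'xyz': [0.4419, -0.2373, 0.0432], 'score': 0.6}
{'xyz': [0.6187, -0.2328, 0.0345], 'score': 0.87}
```

View pics/w4.png

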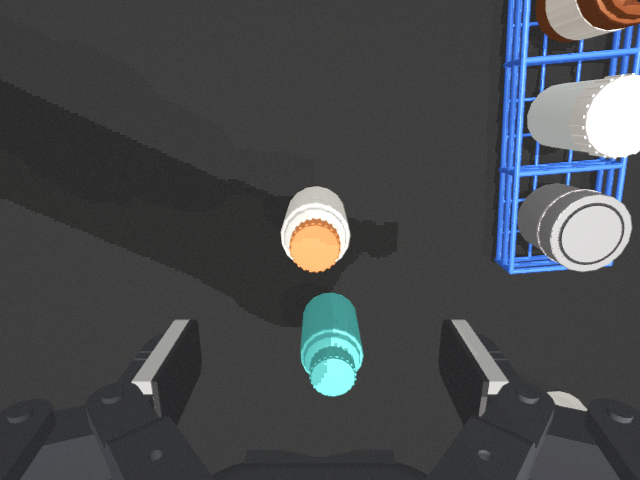

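Wrist view: orange cap at (315,247), under the tool, with the turquoise look-alike at (332,377), 86 mm away. The tin stands in the end cell at (590,230). Gripping the orange-capped bottle.

```bash
python3 -m handwheel '[{"delta_pos":[0,-0.04,0.7],"dr":[0,0,0],"grip":1},{"delta_pos":[0,0,0.8],"dr":[0,0,0],"grip":1},{"delta_pos":[0,0,0.8],"dr":[0,0,0],"grip":1},{"delta_pos":[0,0,0.7],"dr":[0,0,0],"grip":1},{"delta_pos":[0,0,0.5],"dr":[0,0,0],"grip":1},{"delta_pos":[0,0,0.2],"dr":[0,0,0],"grip":1},{"delta_pos":[0,0,0],"dr":[0,0,0],"grip":1},{"delta_pos":[0,0,0],"dr":[0,0,0],"grip":-1},{"delta_pos":[0,0,0],"dr":[0,0,0],"grip":-1},{"delta_pos":[0,0,0],"dr":[0,0,0],"grip":-1},{"delta_pos":[0,0,0],"dr":[0,0,0],"grip":-1},{"delta_pos":[0,0,0],"dr":[0,0,0],"grip":-1},{"delta_pos":[0,0,0],"dr":[0,0,0],"grip":-1},{"delta_pos":[0,0,0],"dr":[0,0,0],"grip":-1}]'
```

```text
clock: 24.85
tool_pos: [0.4424, -0.2363, 0.031]
orientation: [[0.0, 1.0, 0.002], [1.0, -0.0, -0.001], [-0.001, 0.002, -1.0]]
wrist_force: [-0.9, 0.5, 5.6]
finger_gap: 0.522
gripper_force: 60.7
```

```bash
python3 -m handwheel '[{"delta_pos":[0,0,-0.25],"dr":[0,0,0],"grip":-1},{"delta_pos":[0,0,-0.8],"dr":[0,0,0],"grip":-1},{"delta_pos":[0,0,-1],"dr":[0,0,0],"grip":-1},{"delta_pos":[0,0,-1],"dr":[0,0,0],"grip":-1},{"delta_pos":[0,0,-0.7],"dr":[0,0,0],"grip":-1}]'
python3 -m handwheel '[{"delta_pos":[0.25,0.14,0],"dr":[0,0,0],"grip":-1},{"delta_pos":[0.5,0.2,0],"dr":[0,0,0],"grip":-1},{"delta_pos":[0.85,0.27,0],"dr":[0,0,0],"grip":-1},{"delta_pos":[0.85,0.27,0],"dr":[0,0,0],"grip":-1},{"delta_pos":[0.85,0.27,0],"dr":[0,0,0],"grip":-1},{"delta_pos":[0.85,0.27,0],"dr":[0,0,0],"grip":-1},{"delta_pos":[0.85,0.27,0],"dr":[0,0,0],"grip":-1},{"delta_pos":[0.85,0.27,0],"dr":[0,0,0],"grip":-1},{"delta_pos":[0.85,0.27,0],"dr":[0,0,0],"grip":-1},{"delta_pos":[0.85,0.27,0],"dr":[0,0,0],"grip":-1},{"delta_pos":[0.85,0.27,0],"dr":[0,0,0],"grip":-1},{"delta_pos":[0.85,0.27,0],"dr":[0,0,0],"grip":-1},{"delta_pos":[0.85,0.27,0],"dr":[0,0,0],"grip":-1},{"delta_pos":[0.85,0.27,0],"dr":[0,0,0],"grip":-1},{"delta_pos":[0.7,0.2,0],"dr":[0,0,0],"grip":-1},{"delta_pos":[0.4,0.16,0],"dr":[0,0,0],"grip":-1},{"delta_pos":[0,0,0],"dr":[0,0,0],"grip":-1},{"delta_pos":[0,0,0],"dr":[0,0,0],"grip":-1}]'
python3 - <<'E'
from h import *
o=manip.get_obs();print(o['tool_pos'].round(4))
snap('wrist','w5')
for r in manip.spot_point('wrist','rack_green'):print(r)
E
```

```text
clock: 25.35
tool_pos: [0.4421, -0.2363, 0.1832]
orientation: [[0.001, 1.0, 0.003], [1.0, -0.001, -0.001], [-0.001, 0.003, -1.0]]
wrist_force: [1.0, -0.2, -1.1]
finger_gap: 0.525
gripper_force: 61.6
clock: 27.15
tool_pos: [0.5982, 0.2458, 0.1787]
orientation: [[-0.0, 1.0, -0.002], [1.0, 0.0, -0.001], [-0.001, -0.002, -1.0]]
wrist_force: [-0.0, -0.7, -1.0]
finger_gap: 0.52
gripper_force: 61.6
[0.5982 0.2458 0.1787]
```

View pics/w5.png

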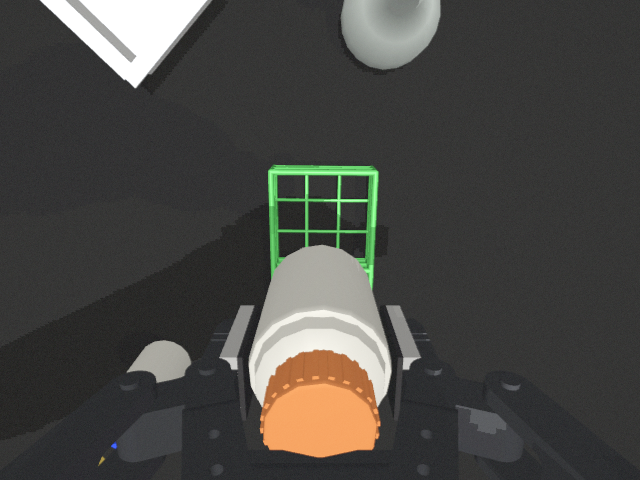

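Wrist view: the green end rim spans (268,171) to (378,171), so the end midpoint is (0.601, 0.284). That agrees with the rack pose. Lowering.

```bash
python3 -m handwheel '[{"delta_pos":[0,0.06,0.3],"dr":[0,0,0],"grip":-1},{"delta_pos":[0,0,0.7],"dr":[0,0,0],"grip":-1},{"delta_pos":[0,0,0.7],"dr":[0,0,0],"grip":-1},{"delta_pos":[0,0,0.7],"dr":[0,0,0],"grip":-1},{"delta_pos":[0,0,0.5],"dr":[0,0,0],"grip":-1},{"delta_pos":[0,0,0.3],"dr":[0,0,0],"grip":-1},{"delta_pos":[0,0,0.15],"dr":[0,0,0],"grip":-1},{"delta_pos":[0,0,0],"dr":[0,0,0],"grip":-1}]'
python3 -m handwheel '[{"delta_pos":[0,0,0.05],"dr":[0,0,0],"grip":-1},{"delta_pos":[0,0,0],"dr":[0,0,0],"grip":-1}]'
```

```text
clock: 28.05
tool_pos: [0.6014, 0.2455, 0.045]
orientation: [[0.001, 1.0, -0.001], [1.0, -0.001, -0.001], [-0.001, -0.001, -1.0]]
wrist_force: [-0.5, 0.2, -0.8]
finger_gap: 0.522
gripper_force: 61.6
clock: 28.25
tool_pos: [0.6024, 0.2464, 0.0447]
orientation: [[0.0, 1.0, 0.002], [1.0, -0.0, 0.001], [0.001, 0.002, -1.0]]
wrist_force: [0.8, 0.4, -1.0]
finger_gap: 0.523
gripper_force: 61.6
```

```bash
python3 -m handwheel '[{"delta_pos":[0,0,0.08],"dr":[0,0,0],"grip":-1},{"delta_pos":[0,0,0],"dr":[0,0,0],"grip":-1}]'
python3 -m handwheel '[{"delta_pos":[0,0,0.06],"dr":[0,0,0],"grip":-1},{"delta_pos":[0,0,0],"dr":[0,0,0],"grip":-1}]'
python3 -m handwheel '[{"delta_pos":[0,0,0.03],"dr":[0,0,0],"grip":-1},{"delta_pos":[0,0,0],"dr":[0,0,0],"grip":-1}]'
```

```text
clock: 28.45
tool_pos: [0.6017, 0.2462, 0.0407]
orientation: [[0.0, 1.0, 0.0], [1.0, -0.0, 0.0], [0.0, 0.0, -1.0]]
wrist_force: [-0.5, 0.3, -1.7]
finger_gap: 0.522
gripper_force: 61.6
clock: 28.65
tool_pos: [0.6018, 0.2463, 0.0381]
orientation: [[0.0, 1.0, 0.0], [1.0, -0.0, 0.0], [0.0, 0.0, -1.0]]
wrist_force: [-0.6, 0.9, -1.0]
finger_gap: 0.527
gripper_force: 62.1
clock: 28.85
tool_pos: [0.6018, 0.2463, 0.0381]
orientation: [[0.0, 1.0, 0.0], [1.0, -0.0, 0.0], [0.0, 0.0, -1.0]]
wrist_force: [-1.9, -1.3, 6.9]
finger_gap: 0.522
gripper_force: 62.8
```

Down. Releasing and moving to the blue-capped bottle at (0.459, 0.110).

```bash
python3 -m handwheel '[{"delta_pos":[0,0,0],"dr":[0,0,0],"grip":1},{"delta_pos":[0,0,0],"dr":[0,0,0],"grip":1},{"delta_pos":[0,0,0],"dr":[0,0,0],"grip":1},{"delta_pos":[0,0,0],"dr":[0,0,0],"grip":1},{"delta_pos":[0,0,0],"dr":[0,0,0],"grip":1},{"delta_pos":[0,0,-0.3],"dr":[0,0,0],"grip":1},{"delta_pos":[0,0,-0.7],"dr":[0,0,0],"grip":1},{"delta_pos":[0,0,-1],"dr":[0,0,0],"grip":1},{"delta_pos":[0,0,-1],"dr":[0,0,0],"grip":1},{"delta_pos":[0,0,-0.5],"dr":[0,0,0],"grip":1},{"delta_pos":[-0.68,-0.72,0],"dr":[0,0,0],"grip":1},{"delta_pos":[-0.68,-0.72,0],"dr":[0,0,0],"grip":1},{"delta_pos":[-0.68,-0.72,0],"dr":[0,0,0],"grip":1},{"delta_pos":[-0.68,-0.72,0],"dr":[0,0,0],"grip":1},{"delta_pos":[-0.68,-0.72,0],"dr":[0,0,0],"grip":1},{"delta_pos":[0,0,0],"dr":[0,0,0],"grip":1},{"delta_pos":[0,0,0],"dr":[0,0,0],"grip":1}]'
python3 - <<'E'
from h import *
o=manip.get_obs();print(o['tool_pos'].round(4))
snap('wrist','w6')
for r in manip.spot_point('wrist','buf_blue_mid'):print(r)
E
```

```text
clock: 30.55
tool_pos: [0.4578, 0.1098, 0.1781]
orientation: [[0.002, 1.0, 0.002], [1.0, -0.002, 0.001], [0.001, 0.002, -1.0]]
wrist_force: [0.6, 0.4, 1.0]
finger_gap: 1.001
gripper_force: 0.0
[0.4578 0.1098 0.1781]
{'xyz': [0.4637, 0.1075, 0.041], 'score': 0.73}
```

View pics/w6.png

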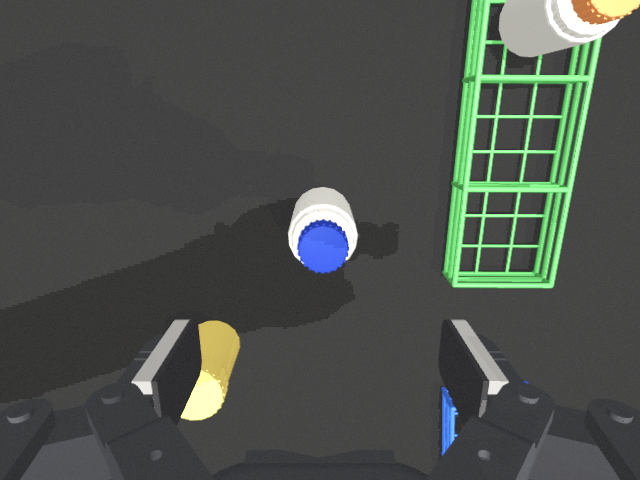

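Wrist view: blue cap at (323,247), under the tool, and the orange-capped bottle upright in the green end cell. Gripping the blue-capped bottle and lifting it.

```bash
python3 -m handwheel '[{"delta_pos":[0,0.05,0.7],"dr":[0,0,0],"grip":1},{"delta_pos":[0,0,0.8],"dr":[0,0,0],"grip":1},{"delta_pos":[0,0,0.8],"dr":[0,0,0],"grip":1},{"delta_pos":[0,0,0.7],"dr":[0,0,0],"grip":1},{"delta_pos":[0,0,0.5],"dr":[0,0,0],"grip":1},{"delta_pos":[0,0,0.2],"dr":[0,0,0],"grip":1},{"delta_pos":[0,0,0],"dr":[0,0,0],"grip":1},{"delta_pos":[0,0,0],"dr":[0,0,0],"grip":-1},{"delta_pos":[0,0,0],"dr":[0,0,0],"grip":-1},{"delta_pos":[0,0,0],"dr":[0,0,0],"grip":-1},{"delta_pos":[0,0,0],"dr":[0,0,0],"grip":-1},{"delta_pos":[0,0,0],"dr":[0,0,0],"grip":-1},{"delta_pos":[0,0,0],"dr":[0,0,0],"grip":-1},{"delta_pos":[0,0,0],"dr":[0,0,0],"grip":-1}]'
python3 -m handwheel '[{"delta_pos":[0,0,-0.25],"dr":[0,0,0],"grip":-1},{"delta_pos":[0,0,-0.6],"dr":[0,0,0],"grip":-1},{"delta_pos":[0,0,-0.6],"dr":[0,0,0],"grip":-1},{"delta_pos":[0,0,-0.55],"dr":[0,0,0],"grip":-1},{"delta_pos":[0,0,0],"dr":[0,0,0],"grip":-1}]'
```

```text
clock: 32.05
tool_pos: [0.4607, 0.1105, 0.0302]
orientation: [[0.0, 1.0, 0.002], [1.0, -0.0, 0.001], [0.001, 0.002, -1.0]]
wrist_force: [-0.4, 0.2, 6.2]
finger_gap: 0.525
gripper_force: 60.6
clock: 32.55
tool_pos: [0.462, 0.1107, 0.1124]
orientation: [[0.001, 1.0, 0.006], [1.0, -0.001, 0.002], [0.002, 0.006, -1.0]]
wrist_force: [1.5, 1.3, -1.5]
finger_gap: 0.523
gripper_force: 61.4
```

```bash
python3 -m handwheel '[{"delta_pos":[-0.05,0.3,0],"dr":[0,0,0],"grip":-1},{"delta_pos":[-0.05,0.6,0],"dr":[0,0,0],"grip":-1},{"delta_pos":[-0.05,0.8,0],"dr":[0,0,0],"grip":-1},{"delta_pos":[-0.05,0.8,0],"dr":[0,0,0],"grip":-1},{"delta_pos":[-0.05,0.6,0],"dr":[0,0,0],"grip":-1},{"delta_pos":[-0.06,0.42,0],"dr":[0,0,0],"grip":-1},{"delta_pos":[0,0,0],"dr":[0,0,0],"grip":-1},{"delta_pos":[0,0,0],"dr":[0,0,0],"grip":-1}]'
python3 -m handwheel '[{"delta_pos":[0,0,0.3],"dr":[0,0,0],"grip":-1},{"delta_pos":[0,0,0.5],"dr":[0,0,0],"grip":-1},{"delta_pos":[0,0,0.4],"dr":[0,0,0],"grip":-1},{"delta_pos":[0,0,0.3],"dr":[0,0,0],"grip":-1},{"delta_pos":[0,0,0.15],"dr":[0,0,0],"grip":-1},{"delta_pos":[0,0,0],"dr":[0,0,0],"grip":-1}]'
python3 -m handwheel '[{"delta_pos":[0,0,0.06],"dr":[0,0,0],"grip":-1},{"delta_pos":[0,0,0],"dr":[0,0,0],"grip":-1}]'
```

```text
clock: 33.35
tool_pos: [0.5995, 0.0972, 0.1073]
orientation: [[0.001, 1.0, -0.003], [1.0, -0.001, -0.001], [-0.001, -0.003, -1.0]]
wrist_force: [-1.0, 0.3, -1.8]
finger_gap: 0.523
gripper_force: 61.6
clock: 33.95
tool_pos: [0.5994, 0.0976, 0.0417]
orientation: [[0.0, 1.0, -0.002], [1.0, -0.0, -0.0], [-0.0, -0.002, -1.0]]
wrist_force: [-0.6, 0.0, -1.0]
finger_gap: 0.523
gripper_force: 61.6
clock: 34.15
tool_pos: [0.6008, 0.0978, 0.0409]
orientation: [[0.0, 1.0, 0.001], [1.0, -0.0, 0.0], [0.0, 0.001, -1.0]]
wrist_force: [-0.9, 0.2, -2.7]
finger_gap: 0.525
gripper_force: 61.6
```

```bash
python3 -m handwheel '[{"delta_pos":[0,0,0.05],"dr":[0,0,0],"grip":-1},{"delta_pos":[0,0,0],"dr":[0,0,0],"grip":-1}]'
python3 -m handwheel '[{"delta_pos":[0,0,0.05],"dr":[0,0,0],"grip":-1},{"delta_pos":[0,0,0],"dr":[0,0,0],"grip":-1}]'
python3 -m handwheel '[{"delta_pos":[0,0,0.02],"dr":[0,0,0],"grip":-1},{"delta_pos":[0,0,0],"dr":[0,0,0],"grip":-1}]'
```

```text
clock: 34.35
tool_pos: [0.6006, 0.0977, 0.0387]
orientation: [[0.0, 1.0, 0.0], [1.0, -0.0, 0.0], [0.0, 0.0, -1.0]]
wrist_force: [-0.2, 0.2, -1.4]
finger_gap: 0.52
gripper_force: 61.6
clock: 34.55
tool_pos: [0.6008, 0.0977, 0.0373]
orientation: [[0.0, 1.0, 0.001], [1.0, -0.0, 0.0], [0.0, 0.001, -1.0]]
wrist_force: [-1.4, -0.6, 3.5]
finger_gap: 0.521
gripper_force: 62.1
clock: 34.75
tool_pos: [0.6008, 0.0978, 0.0373]
orientation: [[0.0, 1.0, 0.001], [1.0, -0.0, 0.0], [0.0, 0.001, -1.0]]
wrist_force: [-4.3, -0.4, 9.6]
finger_gap: 0.523
gripper_force: 62.8
```

Seated. Releasing, rising clear and moving back for a last look.

```bash
python3 -m handwheel '[{"delta_pos":[0,0,0],"dr":[0,0,0],"grip":1},{"delta_pos":[0,0,0],"dr":[0,0,0],"grip":1},{"delta_pos":[0,0,0],"dr":[0,0,0],"grip":1},{"delta_pos":[0,0,0],"dr":[0,0,0],"grip":1},{"delta_pos":[0,0,0],"dr":[0,0,0],"grip":1},{"delta_pos":[0,0,-0.3],"dr":[0,0,0],"grip":1},{"delta_pos":[0,0,-0.7],"dr":[0,0,0],"grip":1},{"delta_pos":[0,0,-1],"dr":[0,0,0],"grip":1},{"delta_pos":[0,0,-1],"dr":[0,0,0],"grip":1},{"delta_pos":[0,0,-1],"dr":[0,0,0],"grip":1},{"delta_pos":[0,-0.9,0],"dr":[0,0,0],"grip":1},{"delta_pos":[0,-0.9,0],"dr":[0,0,0],"grip":1},{"delta_pos":[0,-0.9,0],"dr":[0,0,0],"grip":1},{"delta_pos":[0,-0.9,0],"dr":[0,0,0],"grip":1},{"delta_pos":[0,0,0],"dr":[0,0,0],"grip":1},{"delta_pos":[0,0,0],"dr":[0,0,0],"grip":1}]'
python3 - <<'E'
from h import *
snap('scene','s9')
for t in 'tin_mid amber_mid pot_mid buf_orange_mid buf_blue_mid jar_mid flask_mid pan_mid'.split():
    for r in manip.spot_point('scene',t)[:2]: print(t,np.round(r['xyz'],3),round(r['score'],2))
E
```

```text
clock: 36.35
tool_pos: [0.4566, 0.0979, 0.1969]
orientation: [[-0.0, 1.0, 0.002], [1.0, 0.0, 0.001], [0.001, 0.002, -1.0]]
wrist_force: [0.2, 0.7, 0.2]
finger_gap: 1.002
gripper_force: 0.0
tin_mid [ 0.626 -0.236  0.035] 0.74
tin_mid [0.599 0.171 0.005] 0.39
amber_mid [ 0.611 -0.088  0.056] 0.65
pot_mid [ 0.366 -0.01   0.036] 0.94
pot_mid [ 0.615 -0.158  0.044] 0.7
buf_orange_mid [0.607 0.246 0.05 ] 0.89
buf_orange_mid [ 0.455 -0.323  0.044] 0.55
buf_blue_mid [0.597 0.098 0.051] 0.7
jar_mid [0.602 0.246 0.054] 0.57
jar_mid [ 0.659 -0.431  0.063] 0.56
flask_mid [0.638 0.379 0.086] 0.71
pan_mid [0.479 0.398 0.015] 0.69
```

View pics/s9.png

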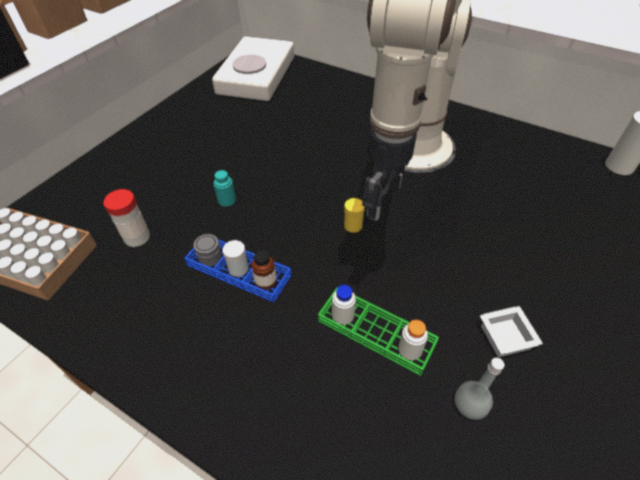

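All five items stand upright: tin (207,249), pot (235,258) and amber bottle (263,270) in the blue rack, blue cap (344,303) and orange cap (413,340) in the green. The jar, flask and pan have not moved, and the arm touches nothing. Handing in.

```bash
python3 -c "
from cell import manip
print(manip.close_job())"
```

```text
the job is handed in; nothing more can be done
None
```

I handed the job in at about 37 s with all five items upright in cells of their own: tin, pot and amber bottle in the blue rack, both buffer bottles in the green; the jar, flask and pan are where they were, and no verdict came back.

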